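Load a gel cassette in the viewer and hold its dead-man paddle

ROBOT

A 6-joint arm with a two-finger parallel gripper is mounted at the origin on the work surface. World frame = base frame: x ahead of the robot, y to its left, z up, the work surface at z = 0. Lengths are in mm, angles in rad, forces in N, time in s.
With the tool pointing down it reaches from about 350 to 975 mm from the base axis. Payload 7.1 kg.
Tool frame: the origin (TCP) lies midway between the tips of the shut fingers; the grasp point (between the pads) lies 19 mm behind it (ctrl.grip_depth is the distance from the TCP to the grasp point, in mm); z points along the fingers, y is the line along which they close (so a half turn about z gives the same grasp; the last joint's range is limited). The gripper opens to 88 mm and grips with 3 to 60 N. Pads are 20 mm wide; open, the fingers measure 115 mm over their backs; the gripper's body (75 mm by 178 mm) begins 61 mm behind the grasp point.
Start: joints at [1.12, 0.423, 1.63, -0, 1.089, -0.019], TCP at [261.534, 567.631, 222.675] pointing down, gripper open.
Joint ranges: [-3, 3], [-0.9, 2.11], [0.09, 2.58], [-1.31, 4.45], [0.11, 2.69], [-2.54, 2.54]. Speed limits (rad/s): [2.39, 2.39, 3.01, 3.14, 3.14, 3.14].

INTERFACE

Orientations are given as a rotation vector (axis times angle).
In Python, from workcell import ctrl, cams gives the robot as it stands.
- The arm moves only by the tool move_arm, never from a script. Its argument "steps" is a list of rows, each a list of 3 entries, a list of its own where there are three numbers: the shift along the tool's x, y, z in units of 25 mm (1.0 is 25 mm), then the turn about the tool's z in units of 5 degrees (1.0 is 5 degrees), then the closure, from 0 (fully open) to 1 (shut). A call has 1 to 20 rows; each row shifts and turns the commanded pose from where the row before left it, along the tool's axes as they then stand; what a row does not reach is not made up. A row lasts 1/12 s, in which the tool goes at most 41.7 mm and 7.16 degrees, less where a joint would pass 70% of its speed; a pose out of reach is approached as far as the arm can. A call is refused whole if a number of a shift passes 1 or a number of a turn 1, either way. A call with a gripper value outside its range is refused whole. The fingers move at their own pace and stop on an object; the grip force is fixed at half the most. Time passes only in rows, so rows that do not move let the fingers close. It gives the time, the measured TCP pose, the force, the opening and the grip force at its end, in the units of the state.
- ctrl.get_obs(): the state, without advancing time (a new reading comes with each control period).
- cams.get_image(name): name is "side" or "top" or "wrist"; returns a dict with "image" (400x640x3 uint8, red, green, blue), "camera_matrix" (3x3 intrinsics, pixels), "xyz" and "rotation" of the camera in the world; the wrist camera has in their place "mount" (4x4, takes a point from camera to tool coordinates, whose origin is the TCP and whose axes are the flange's). Camera axes: x right, y down, z forward; pixel columns grow to the right and rows downward; lengths in mm; the calibration is good to about 2 mm. A picture is of the moment at which its call begins: read the wrist's pose just before it. There is no depth.
- ctrl.close_job(): hands the job in; it is judged then, once.
Trained networks look in the newest picture that a camera, given by its name, has taken for a name from the list of things; names that differ only in an ending like _2 or _b are one class to them, and where a whole thing is asked for, a point or a joint stands for the part that bears it (a point fixed in the world has none). Each returns a list of dicts, best first, with "p" (0 to 1); they miss things now and then, are a little off and sometimes report something else, mostly with a low value. They report only what shows in the picture. A call takes as long as a camera call. They do not tell look-alikes from the thing itself.
- cams.boxes_of(camera, thing): "rect" ([centre column, centre row, width, height] in pixels, round what is visible of it).
- cams.cut_out(camera, thing): "pixels" (400x640 bool, what is visible of it) and "rect" ([centre column, centre row, width, height] in pixels, round what is visible of it).
The state is a dict: "t": time; "qpos": joint angles; "qvel": joint speeds; "joint_torque": joint torques, N m; "ee_pos": TCP position; "orientation": TCP orientation; "ft_force": force on the tool from outside, world axes, zero at the start; "moment": the same for the moment, N m; "width": finger opening in mm; "grasp_force": force on a finger pad.
Only numpy, scipy, OpenCV 4.12 (cv2) and the standard library are available. Lean on these libraries where they do the work, as an engineer would, in place of code of your own. Each camera call takes 0.05 s, during which the arm holds its last target. There are 200 camera calls.

TASK

Take the glass gel cassette with the green grip bar out of the drying rack, slide it fully down into the slot of the gel viewer and let go of it. Then press the viewer's orange spring paddle down until its pointer stands in the green band of the scale, never pushing on into the red, and finish while holding it there: the lamp is lit only as long as the paddle is held. Leave the red-barred cassette, the beaker, the jar and the tip box alone.

Things in the scene. Friction and masses are not known exactly. Their poses are not given: they have to be found in the camera images.
- cassette: Gel cassette to load: upright glass slab 8 mm thick (own x), 100 wide (own y), 74 high, green side strips; on top a green grip bar 14 thick (x), 70 wide (y), 26 high, from 71 to 97 mm up (total height 97). 0.08 to 0.17 kg. Origin: centre of its lower edge; z up. Same either way round. Starts upright in one of the two rack slots, lower edge 12 mm above the table.
- spare: Another cassette of the same shape and size but with a red bar and red strips, standing in the other rack slot. Not to be used; same origin and axes.
- rack: Fixed drying rack, clear block on a blue base, 150 x 130 x 45 mm, two slots along its y at x = -37.5 and +37.5 mm, each 10.5 x 104 mm and 33 mm deep (slot floor 12 mm above the table). Origin: centre of its underside. A cassette must be raised 33 mm to come clear.
- viewer: Fixed gel viewer, footprint about 150 x 265 mm. Left part (own +y): white tower 80 x 140 x 70 mm, centred at own (0, +55 mm), with the slot in its top. Right part (own -y): low grey deck 12 mm high carrying the orange paddle, centred at own (0, -75 mm). Origin: underside, x across the slot, y along the slot, z up.
- slot_floor (a point): Centre of the floor of the viewer's slot, 25 mm above the table, 45 mm below the mouth. A fully home cassette has its origin here and its y along the viewer's y.
- slot_mouth (a point): Centre of the slot's mouth in the tower's top, 70 mm above the table. The slot is 10.5 mm (viewer x) by 104 mm (viewer y), with a 3 mm chamfer round it.
- paddle (a joint): Paddle angle, rad: 0 released (level), grows as its free end is pushed down, hard stop 0.42. A spring returns it; at the pad it takes about 5 N to start, 9 N at 0.22. Scale beside the free end, top to bottom: white below 0.14, green 0.14 to 0.30 (lamp lit; pad 11 to 24 mm down), yellow to 0.36, red above 0.36. A black pointer on the free end shows the value.
- paddle_pad (a point): Centre of the top of the orange press pad (42 x 40 mm) on the paddle's free end; moves with the paddle. 80 mm from the hinge towards the viewer's -x, 65 mm above the table when released. Free space beneath it down to the deck.
- paddle_hinge (a point): Hinge axis of the paddle, along the viewer's y, 58 mm above the table, at viewer (55, -75) mm.
- beaker: Bystander: clear plastic beaker, 60 mm across, 70 mm high. Origin: centre of its underside.
- jar: Bystander: glass jar with white cap, 80 mm across, 120 mm high. Origin: centre of its underside.
- tipbox: Bystander: blue pipette-tip box with clear lid, 85 x 120 x 70 mm. Origin: centre of its underside.
Not all that is in view belongs to the job. What is shaped like the cassette but blue is not meant.

How it is judged:
By the outcome, as a careful person would: the job done as asked, in the order asked, and still so for the second after the job is handed in, while the arm keeps its last pose, push and grip.
It also fails if it takes over 51 s, if anything falls off the work surface, if the arm or the gripper's body presses on something with over 40 N, if the wrist force passes 120 N, or if a joint passes its speed limit or range.

## Working session

There is one attempt and no reset: what is moved stays moved. The work goes in short steps, Python scripts to look and compute and a tool call to move; the robot and the scene stay as the last step left them, time stands still between calls to the robot, and variables do not carry over. Pictures are saved under pics/ and viewed, at most 10 in all, crops included, and the job is handed in when it is done.

Besides the shell and the picture viewer there is one more tool, called after ">>>" by a JSON object that holds its "op" and its "data". move_arm: Moves the arm, as the interface text tells. Its arguments: {"type":"object","properties":{"steps":{"type":"array"}},"required":["steps"]}

```bash
mkdir -p pics; ls; python3 - <<'E'
from workcell import ctrl, cams
import cv2,numpy as np
o=ctrl.get_obs();print({k:np.round(v,3) if not isinstance(v,dict) else v for k,v in o.items()})
ims=[]
for c in ["top","side"]:
    d=cams.get_image(c);cv2.imwrite(f"pics/{c}0.png",d["image"][:,:,::-1])
    print(c,d["camera_matrix"].tolist(),d["xyz"],np.round(d["rotation"],4).tolist())
    for t in ["cassette","spare","rack","viewer","paddle_pad","paddle","beaker","jar","tipbox"]:
        print(t,[(round(b["p"],2),np.round(b["rect"]).tolist()) for b in cams.boxes_of(c,t)[:4]])
E
```

```text
pics
{'t': np.float64(0.0), 'qpos': array([ 1.12 ,  0.424,  1.631,  0.   ,  1.089, -0.019]), 'qvel': array([ 0.001,  0.001, -0.001, -0.   , -0.001,  0.001]), 'joint_torque': array([ 1.0000e-03, -5.4463e+01, -2.7366e+01,  6.4000e-02,  2.3000e-02,
       -0.0000e+00]), 'ee_pos': array([261.313, 567.182, 221.923]), 'orientation': array([-6.730e-01, -3.068e+00,  2.000e-03]), 'ft_force': array([-0.368, -0.883, -0.157]), 'moment': array([-0.005,  0.029,  0.045]), 'grasp_force': np.float64(0.0), 'width': np.float64(87.661)}
top [[514.3275172753667, 0.0, 310.64985670385556], [0.0, 514.3275172753667, 190.90967885320933], [0.0, 0.0, 1.0]] [ 493.88362398   51.40221698 1178.80649072] [-2.1612, 2.1825, -0.0845]
cassette [(0.79, [164.0, 283.0, 24.0, 48.0]), (0.7, [143.0, 192.0, 38.0, 38.0]), (0.69, [222.0, 181.0, 49.0, 17.0])]
spare [(0.87, [211.0, 213.0, 44.0, 18.0]), (0.39, [220.0, 200.0, 76.0, 80.0]), (0.33, [432.0, 206.0, 127.0, 82.0])]
rack [(0.86, [218.0, 200.0, 76.0, 83.0])]
viewer [(0.97, [431.0, 202.0, 127.0, 84.0])]
paddle_pad [(0.58, [464.0, 197.0, 29.0, 49.0]), (0.41, [221.0, 181.0, 50
[... 319 characters left out ...]
 0.0, 318.54527029435155], [0.0, 433.56919924608536, 199.67241607201316], [0.0, 0.0, 1.0]] [ 321.81402625 -596.09753437  949.32410467] [-2.4469, 0.428, -0.1545]
cassette [(0.98, [229.0, 135.0, 38.0, 30.0]), (0.92, [287.0, 110.0, 16.0, 41.0]), (0.57, [312.0, 141.0, 8.0, 36.0])]
spare [(0.56, [285.0, 144.0, 9.0, 36.0])]
rack [(0.88, [298.0, 154.0, 56.0, 48.0]), (0.22, [371.0, 308.0, 42.0, 40.0])]
viewer [(0.84, [358.0, 297.0, 108.0, 125.0])]
paddle_pad [(0.74, [284.0, 143.0, 6.0, 35.0]), (0.72, [372.0, 309.0, 41.0, 42.0])]
paddle [(0.69, [372.0, 309.0, 49.0, 40.0])]
beaker []
jar [(0.62, [389.0, 187.0, 35.0, 50.0]), (0.6, [371.0, 309.0, 50.0, 38.0])]
tipbox [(0.94, [427.0, 261.0, 44.0, 55.0])]
```

View pics/top0.png

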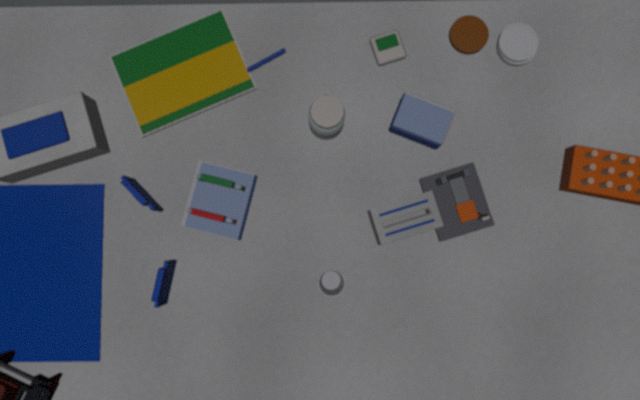

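View pics/side0.png

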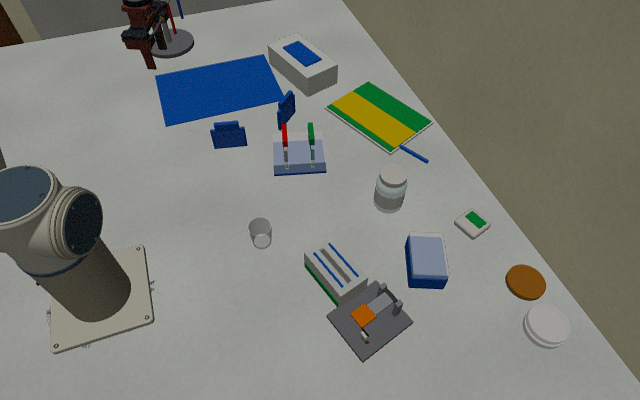

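Top view: green bar at about (216,181), red bar at (210,216), rack (219,200), tower (407,217), slot running between blue stripes, orange pad (466,211). The side view agrees. I'll turn these into coarse positions.

```bash
cat > h.py <<'E'
from workcell import ctrl, cams
import cv2,numpy as np
from scipy.spatial.transform import Rotation as R
def cam(name):
    o=ctrl.get_obs(); d=cams.get_image(name)
    if name=="wrist":
        T=np.eye(4);T[:3,:3]=R.from_rotvec(o["orientation"]).as_matrix();T[:3,3]=o["ee_pos"]
        M=T@np.array(d["mount"]);d["C"],d["Rm"]=M[:3,3],M[:3,:3]
    else:
        r=np.array(d["rotation"]);d["C"]=np.array(d["xyz"]);d["Rm"]=R.from_rotvec(r).as_matrix() if r.size==3 else r
    return d
def ray(d,px,z):
    px=np.atleast_2d(px).astype(float);v=np.c_[px,np.ones(len(px))]@np.linalg.inv(d["camera_matrix"]).T@d["Rm"].T
    return d["C"]+v*((z-d["C"][2])/v[:,2])[:,None]
def proj(d,P):
    q=(np.atleast_2d(P)-d["C"])@d["Rm"]@np.array(d["camera_matrix"]).T
    return q[:,:2]/q[:,2:]
def hue(d,lo,hi,s=110,v=50):
    return cv2.inRange(cv2.cvtColor(d["image"],cv2.COLOR_RGB2HSV),(lo,s,v),(hi,255,255))
def blobs(m,amin=15):
    n,l,st,c=cv2.connectedComponentsWithStats(m)
    return [(st[i],c[i],l==i) for i in range(1,n) if st[i][4]>=amin]
def rect(d,mask,z):
    """min-area rectangle (mm, in the plane z) of a mask: centre, size, direction of long side"""
    ys,xs=np.nonzero(mask);P=ray(d,np.c_[xs,ys],z)[:,:2]
    (c,s,a)=cv2.minAreaRect(P.astype(np.float32))
    if s[0]<s[1]: a+=90
    return np.round(c,1),np.round(s,1),round((a+90)%180-90,1)
E
python3 - <<'E'
from h import *
d=cam("top")
for nm,lo,hi,z in [("green",45,85,109),("red",0,6,109),("orange",7,20,65),("blue",100,130,70)]:
    for st,c,m in blobs(hue(d,lo,hi)):
        if 170<c[0]<500 and 150<c[1]<250: print(nm,st,np.round(c),rect(d,m,z))
for t in ["viewer","rack"]:
    m=cams.cut_out("top",t)[0]["pixels"];print(t,rect(d,m,30))
print(ray(d,[[407,217]],70),ray(d,[[457,201]],12))
im=cv2.resize(d["image"][150:260,180:260],None,fx=4,fy=4,interpolation=2);im2=cv2.resize(d["image"][150:260,365:500],None,fx=4,fy=4,interpolation=2)
cv2.imwrite("pics/top1.png",np.hstack([im[:440],im2[:440,:480]])[:,:,::-1])
E
```

```text
green [201 175  32  12 167] [217. 180.] (array([612.5, 257.9]), array([68.1, 11.2]), 75.4)
red [192 209  24  10  67] [203. 214.] (array([542.4, 284.9]), array([50.4,  8. ]), 74.6)
red [217 216   7   5  19] [220. 218.] (array([533.4, 251.3]), array([13.2,  7. ]), 75.5)
orange [455 200  26  23 368] [467. 211.] (array([ 545.6, -276.9]), array([41.9, 46. ]), -73.5)
blue [380 200  47  16  78] [403. 207.] (array([ 553.4, -136.8]), array([  3.6, 104.5]), -73.4)
blue [386 220  48  15  84] [410. 227.] (array([ 511.3, -149.7]), array([  3.8, 105.5]), -73.5)Traceback (most recent call last):
  File "<stdin>", line 7, in <module>
IndexError: list index out of range
```

```bash
cat >> h.py <<'E'
def plan(x,y,z,ang):
    """turn units (tool z) to bring tool y onto world angle ang (mod 180), then total shift units along tool x,y,z after it"""
    o=ctrl.get_obs();M=R.from_rotvec(o["orientation"]).as_matrix();a=np.degrees(np.arctan2(M[1,1],M[0,1]))
    t=(ang-a+90)%180-90
    M2=R.from_euler("z",t,degrees=True).as_matrix()@M
    print("at",np.round(o["ee_pos"],1),"yang",round(a,2),"tilt",np.round(M[:2,2],4),"turn u",round(-t/5,2),"shift u",np.round(M2.T@(np.array([x,y,z])-o["ee_pos"])/25,2),"F",np.round(o["ft_force"],1),"w",o["width"],"g",o["grasp_force"],"t",o["t"])
E
python3 - <<'E'
from h import *
plan(612.5,257.9,215,-14.6)
print(np.round(cams.get_image("wrist")["mount"],3).tolist())
E
```

```text
at [261.5 567.6 222.7] yang 65.26 tilt [ 0. -0.] turn u 15.97 shift u [-8.45 16.71  0.31] F [ 0.1 -1.   0.8] w 87.80303897383651 g 0.0 t 1.1
[[0.001, -0.959, -0.284, 78.14], [1.0, 0.001, 0.0, 0.316], [0.0, -0.284, 0.959, -163.011], [0.0, 0.0, 0.0, 1.0]]
```

>>> {"op": "move_arm", "data": {"steps": [[[0,0,0],1,0],[[0,0,0],1,0],[[0,0,0],1,0],[[0,0,0],1,0],[[0,0,0],1,0],[[0,0,0],1,0],[[0,0,0],1,0],[[0,0,0],1,0],[[0,0,0],1,0],[[0,0,0],1,0],[[0,0,0],1,0],[[0,0,0],1,0],[[0,0,0],1,0],[[0,0,0],1,0],[[0,0,0],1,0],[[0,0,0],1,0]]}}

```text
t: 2.48
ee_pos: [261.5, 567.6, 222.7]
orientation: [-2.492, -1.913, 0.0]
ft_force: [-0.2, 0.4, -0.9]
width: 87.9
grasp_force: 0.0
```

>>> {"op": "move_arm", "data": {"steps": [[[-0.47,0.93,0],0,0],[[-0.47,0.93,0],0,0],[[-0.47,0.93,0],0,0],[[-0.47,0.93,0],0,0],[[-0.47,0.93,0],0,0],[[-0.47,0.93,0],0,0],[[-0.47,0.93,0],0,0],[[-0.47,0.93,0],0,0],[[-0.47,0.93,0],0,0],[[-0.47,0.93,0],0,0],[[-0.47,0.93,0],0,0],[[-0.47,0.93,0],0,0],[[-0.47,0.93,0],0,0],[[-0.47,0.93,0],0,0],[[-0.47,0.93,0],0,0],[[-0.47,0.93,0],0,0],[[-0.47,0.93,0],0,0],[[-0.47,0.93,0],0,0],[[0,0,0],0,0.4],[[0,0,0],0,0.4]]}}

```text
t: 4.15
ee_pos: [613.1, 255.7, 222.5]
orientation: [-2.49, -1.915, 0.0]
ft_force: [-0.2, 0.1, 0.4]
width: 77.9
grasp_force: 0.0
```

```bash
python3 - <<'E'
from h import *
plan(612.5,257.9,78,-14.6)
d=cam("wrist");cv2.imwrite("pics/w1.png",d["image"][:,:,::-1])
for st,c,m in blobs(hue(d,45,85),60): print(st,np.round(c),rect(d,m,109))
E
```

```text
at [613.1 255.7 222.5] yang -14.87 tilt [-0.0002  0.0001] turn u -0.05 shift u [ 0.08 -0.05  5.78] F [-0.2  0.1  0.4] w 77.86522591894703 g 0.0 t 4.15
[ 395    0  122  179 3627] [456.  85.] (array([758.4, 317.6]), array([ 14.3, 184.1]), -67.0)
[ 537    0  103  118 7967] [597.  47.] (array([874.7, 329. ]), array([ 57.7, 114.7]), -67.0)
[309 157  14  73 902] [315. 192.] (array([613.7, 260.7]), array([70.9, 12.3]), 74.8)
```

View pics/w1.png

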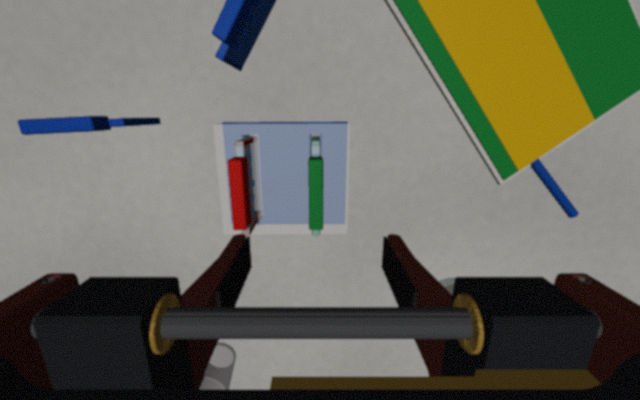

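The wrist view shows the green bar at (315,192), centred between the fingers with its angle matching. I'll descend, then grip.

>>> {"op": "move_arm", "data": {"steps": [[[0.14,0,0.6],0,0.4],[[0,0,0.8],0,0.4],[[0,0,0.8],0,0.4],[[0,0,0.8],0,0.4],[[0,0,0.8],0,0.4],[[0,0,0.8],0,0.4],[[0,0,0.7],0,0.4],[[0,0,0.45],0,0.4],[[0,0,0],0,1],[[0,0,0],0,1],[[0,0,0],0,1],[[0,0,0],0,1],[[0,0,0],0,1],[[0,0,0],0,1],[[0,0,0],0,1],[[0,0,0],0,1],[[0,0,0],0,1]]}}

```text
t: 5.62
ee_pos: [613.7, 260.1, 79.8]
orientation: [2.488, 1.918, 0.002]
ft_force: [-0.4, 0.3, 5.7]
width: 14.1
grasp_force: 30.0
```

>>> {"op": "move_arm", "data": {"steps": [[[0,0,-0.3],0,1],[[0,0,-0.4],0,1],[[0,0,-0.5],0,1],[[0,0,-0.6],0,1],[[0,0,-0.8],0,1],[[0,0,-0.8],0,1],[[0,0,-0.8],0,1],[[0,0,-0.8],0,1],[[0,0,-0.5],0,1],[[0,0,-0.2],0,1],[[0,0,0],0,1]]}}

```text
t: 6.53
ee_pos: [614.0, 260.3, 223.2]
orientation: [2.487, 1.918, 0.004]
ft_force: [0.3, 0.3, -1.8]
width: 13.9
grasp_force: 30.0
```

```bash
python3 - <<'E'
from h import *
plan(532.3,-143.2,215,16.5)
d=cam("wrist");cv2.imwrite("pics/w2.png",d["image"][:,:,::-1])
o=ctrl.get_obs()
for st,c,m in blobs(hue(d,45,85),60): print(st,np.round(c),rect(d,m,o["ee_pos"][2]+32), rect(d,m,o["ee_pos"][2]))
E
```

```text
at [614.  260.3 223.2] yang -14.74 tilt [0.0026 0.001 ] turn u -6.25 shift u [-14.55  -7.72   0.29] F [ 0.3  0.3 -1.8] w 13.92409586231792 g 29.99951720237732 t 6.5333
[ 390    0  126  183 3677] [453.  86.] (array([692.7, 328.9]), array([ 6.8, 91. ]), -67.0) (array([707. , 327.2]), array([  8.5, 112.9]), -67.0)
[ 532    0  108  123 8501] [594.  50.] (array([748.3, 334.3]), array([27.4, 57.8]), -66.8) (array([776. , 333.9]), array([34.1, 71.7]), -66.8)
[ 302  211   29   97 2626] [316. 259.] (array([616.2, 269.2]), array([51.8, 13.7]), 75.2) (array([612. , 253.1]), array([64.2, 17. ]), 75.2)
```

View pics/w2.png

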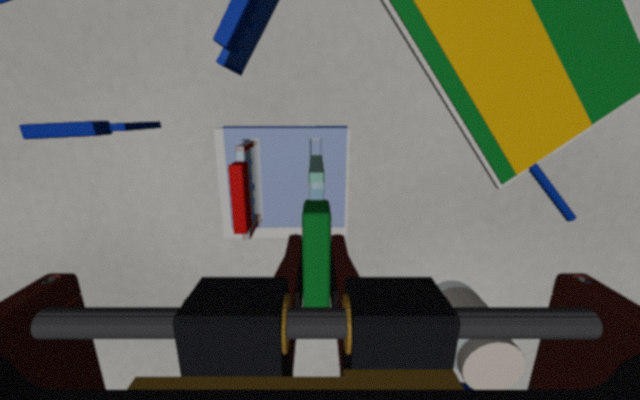

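The cassette hangs straight between the fingers: bar's far end at (317,201), red one still in the rack. Now on to the viewer.

>>> {"op": "move_arm", "data": {"steps": [[[0,0,0],-0.9,1],[[0,0,0],-0.9,1],[[0,0,0],-0.9,1],[[0,0,0],-0.9,1],[[0,0,0],-0.9,1],[[0,0,0],-0.9,1],[[0,0,0],-0.85,1]]}}

```text
t: 7.17
ee_pos: [612.4, 259.6, 219.4]
orientation: [-1.874, -2.52, 0.004]
ft_force: [-0.4, -0.0, -1.5]
width: 13.6
grasp_force: 30.0
```

>>> {"op": "move_arm", "data": {"steps": [[[-0.4,-0.2,0],0,1],[[-0.8,-0.43,0],0,1],[[-0.8,-0.43,0],0,1],[[-0.8,-0.43,0],0,1],[[-0.8,-0.43,0],0,1],[[-0.8,-0.43,0],0,1],[[-0.8,-0.43,0],0,1],[[-0.8,-0.43,0],0,1],[[-0.8,-0.43,0],0,1],[[-0.8,-0.43,0],0,1],[[-0.8,-0.43,0],0,1],[[-0.8,-0.43,0],0,1],[[-0.8,-0.43,0],0,1],[[-0.8,-0.43,0],0,1],[[-0.8,-0.43,0],0,1],[[-0.8,-0.43,0],0,1],[[-0.8,-0.43,0],0,1],[[-0.8,-0.43,0],0,1],[[-0.5,-0.3,0],0,1],[[0,0,0],0,1]]}}

```text
t: 8.83
ee_pos: [527.4, -145.6, 220.5]
orientation: [-1.885, -2.511, 0.002]
ft_force: [-0.3, -1.3, -1.0]
width: 14.1
grasp_force: 30.0
```

```bash
python3 - <<'E'
from h import *
plan(532.3,-143.2,215,16.5)
o=ctrl.get_obs();M=R.from_rotvec(o["orientation"]).as_matrix();z=o["ee_pos"][2]
for c in ["wrist","top","side"]:
    d=cam(c);cv2.imwrite(f"pics/{c}3.png",d["image"][:,:,::-1])
    for nm,lo,hi,zz in [("green",45,85,z+29),("blue",100,130,70),("orange",7,20,65)]:
        for st,cc,m in blobs(hue(d,lo,hi),40):
            r=rect(d,m,zz)
            if np.hypot(*(r[0]-[532,-143]))<160: print(c,nm,st,*r,"tool:",np.round(M.T@(np.r_[r[0],zz]-o["ee_pos"]),1)[:2])
    if c=="wrist":
        g=hue(d,45,85);ys,xs=np.nonzero(g[180:320,270:360]);r0=ys.min()+180
        print("far end",r0,(M.T@(ray(d,[[316,r0]],z+29)[0]-o["ee_pos"])).round(1))
E
```

```text
at [ 527.4 -145.6  220.5] yang 16.22 tilt [-0.002  -0.0003] turn u -0.06 shift u [0.04 0.22 0.22] F [-0.3 -1.3 -1. ] w 14.097124176670935 g 29.99912202358246 t 8.8333
wrist green [ 302  201   29  107 2779] [ 524.5 -135.1] [13.8 57.3] -73.7 tool: [10.9  0.1]
wrist green [610 230  30  33 727] [666.9 -87.4] [10.8 16.9] -73.7 tool: [ 16.9 150.1]
wrist blue [298 137   7  99 403] [ 511.2 -148.5] [  5.9 108. ] -73.4 tool: [  1.7 -16.1]
wrist blue [339 137   7  99 438] [ 553.3 -136.2] [  5.  107.9] -73.4 tool: [ 1.8 27.8]
wrist blue [ 414  203   82   75 2141] [ 690.8 -159.7] [106.9  29.2] 67.4 tool: [-59.2 153.3]
far end 201 [ 39.5   0.1 -29. ]
top green [406 216   9   8  46] [ 521.  -119.3] [10.3 15.9] -68.9 tool: [27.1  1.1]
top blue [380 206  29  10  49] [ 547.7 -117.4] [ 3.6 62.8] -73.5 tool: [21.4 27.7]
top blue [386 226  28   9  51] [ 504.9 -128.1] [ 3.8 60.6] -73.5 tool: [ 23.1 -16.4]
side green [337 220  14  20 169] [ 530.6 -166.8] [22.1 43.4] -77.3 tool: [-21.2  -2.9]
side green [305 263  33  44 161] [ 450.6 -262.2] [  5.7 101.3] -73.6 tool: [ -90.5 -106.4]
side blue [329 243  30  34 102] [ 554.5 -135.1] [  6.4 108.9] -73.7 tool: [ 2.5 29.3]
side blue [313 252  30  35  96] [ 511.2 -146.4] [  5.1 108. ] -73.6 tool: [  3.7 -15.5]
side orange [350 303  26  26 367] [ 544.3 -274.6] [43.9 40.8] 16.6 tool: [-128.6  -19.5]
```

View pics/wrist3.png

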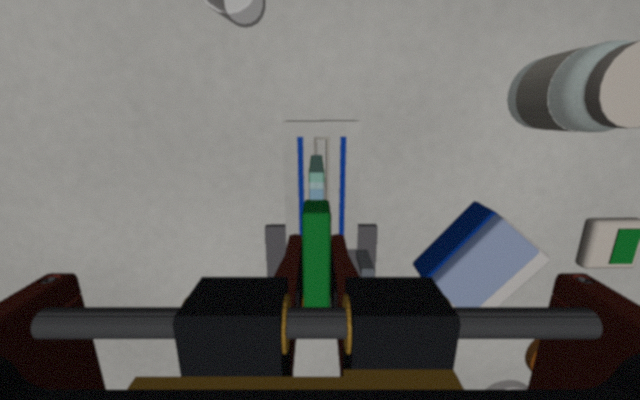

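The wrist view shows the cassette above the slot: bar far face from row 201, slot end at (320,138), blue stripes at columns 300 and 342. I'll now get the cassette's offset along the bar from its edges.

```bash
python3 - <<'E'
from h import *
o=ctrl.get_obs();M=R.from_rotvec(o["orientation"]).as_matrix();d=cam("wrist")
W=lambda p:M@np.array(p,float)+o["ee_pos"]
zc=67.8 # TCP height on cassette
for off in (-3,0,3,6):
    P=[[35+off,0,-(97-zc)],[35+off,0,-(71-zc)],[50+off,0,-(74-zc)],[50+off,0,zc],[-35+off,0,-(97-zc)]]
    print(off,proj(d,[W(p) for p in P])[:,1].round(1))
print([(r,d["image"][r,314:319].mean(0).astype(int).tolist()) for r in list(range(150,176))+list(range(196,214))])
E
```

```text
-3 [216.5 201.1 175.6 156.6 339.7]
0 [210.4 195.9 170.  152.6 335. ]
3 [204.3 190.6 164.3 148.7 330.3]
6 [198.1 185.3 158.6 144.7 325.6]
[(150, [135, 134, 129]), (151, [135, 134, 129]), (152, [135, 134, 129]), (153, [128, 129, 125]), (154, [110, 114, 110]), (155, [81, 91, 87]), (156, [62, 77, 73]), (157, [55, 73, 67]), (158, [55, 73, 68]), (159, [57, 74, 69]), (160, [57, 75, 69]), (161, [56, 73, 68]), (162, [54, 72, 67]), (163, [57, 75, 71]), (164, [57, 74, 68]), (165, [55, 71, 67]), (166, [55, 73, 68]), (167, [55, 73, 68]), (168, [55, 73, 67]), (169, [55, 74, 69]), (170, [55, 73, 67]), (171, [65, 84, 79]), (172, [85, 110, 104]), (173, [102, 133, 124]), (174, [110, 143, 133]), (175, [111, 145, 135]), (196, [109, 136, 152]), (197, [110, 137, 152]), (198, [104, 131, 143]), (199, [83, 110, 114]), (200, [54, 81, 72]), (201, [26, 58, 37]), (202, [11, 50, 22]), (203, [6, 48, 18]), (204, [10, 49, 20]), (205, [11, 50, 21]), (206, [4, 48, 18]), (207, [9, 51, 19]), (208, [7, 50, 18]), (209, [11, 51, 20]), (210, [12, 51, 20]), (211, [10, 54, 21]), (212, [14, 65, 29]), (213, [19, 80, 35])]
```

>>> {"op": "move_arm", "data": {"steps": [[[0,0,0],-0.06,1],[[0.12,0.23,0.2],0,1],[[0,0,0.6],0,1],[[0,0,0.8],0,1],[[0,0,0.8],0,1],[[0,0,0.4],0,1],[[0,0,0.15],0,1],[[0,0,0],0,1],[[0,0,0],0,1]]}}

```text
t: 9.78
ee_pos: [534.4, -138.4, 148.1]
orientation: [1.872, 2.522, 0.0]
ft_force: [0.7, -0.3, -0.5]
width: 13.8
grasp_force: 30.0
```

```bash
python3 - <<'E'
from h import *
plan(532.3,-142.5,140,16.5)
o=ctrl.get_obs();M=R.from_rotvec(o["orientation"]).as_matrix();z=o["ee_pos"][2]
d=cam("wrist")
for nm,lo,hi,zz in [("green",45,85,z+29),("blue",100,130,70)]:
    for st,cc,m in blobs(hue(d,lo,hi),40):
        r=rect(d,m,zz)
        if np.hypot(*(r[0]-[532,-143]))<60: print(nm,st,*r,"tool:",np.round(M.T@(np.r_[r[0],zz]-o["ee_pos"]),1)[:2])
s=cam("side")
a=cv2.resize(d["image"][60:220,250:390],None,fx=3,fy=3,interpolation=2);b=cv2.resize(s["image"][200:360,290:390],None,fx=3,fy=3,interpolation=2)
cv2.imwrite("pics/c4.png",np.hstack([a,b])[:,:,::-1])
E
```

```text
at [ 534.4 -138.4  148.1] yang 16.83 tilt [ 0.0006 -0.0001] turn u 0.07 shift u [-0.13 -0.13  0.33] F [ 0.7 -0.3 -0.5] w 13.835484993543563 g 29.999535083770752 t 9.7833
green [ 302  201   29  107 2793] [ 531.3 -127.9] [13.8 57.3] -73.1 tool: [10.9  0.1]
blue [281 150   9 104 598] [ 508.3 -140.2] [ 5.3 90. ] -73.4 tool: [  5.8 -25.5]
blue [335 150   9  85 512] [ 548.1 -118.7] [ 5.2 72. ] -73.5 tool: [14.9 18.8]
```

View pics/c4.png

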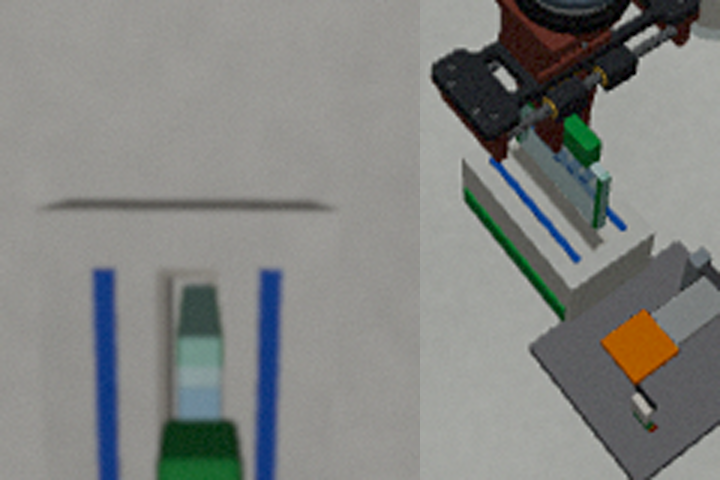

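The cassette sits about 3 mm to the right of the slot centre in the crop (strip at column 198, slot spanning 160–218). I'll correct that and measure again.

>>> {"op": "move_arm", "data": {"steps": [[[-0.07,-0.14,0],0.06,1],[[0,0,0],0,1],[[0,0,0],0,1],[[0,0,0],0,1]]}}

```text
t: 10.22
ee_pos: [531.1, -141.4, 148.1]
orientation: [1.879, 2.517, 0.0]
ft_force: [-0.4, -1.3, -2.2]
width: 13.8
grasp_force: 30.0
```

```bash
cat > chk.py <<'E'
from h import *
plan(532.3,-142.5,140,16.5)
o=ctrl.get_obs();M=R.from_rotvec(o["orientation"]).as_matrix();z=o["ee_pos"][2]
d=cam("wrist")
for nm,lo,hi,zz in [("green",45,85,z+29),("blue",100,130,70)]:
    for st,cc,m in blobs(hue(d,lo,hi),40):
        r=rect(d,m,zz)
        if np.hypot(*(r[0]-[532,-143]))<60: print(nm,st,*r,"tool:",np.round(M.T@(np.r_[r[0],zz]-o["ee_pos"]),1)[:2])
plan(532.3,-142.5,140,16.5)
E
python3 chk.py
```

```text
at [ 531.1 -141.4  148.1] yang 16.49 tilt [ 0.0007 -0.0002] turn u -0.0 shift u [-0.06  0.04  0.32] F [-0.4 -1.3 -2.2] w 13.820756933704962 g 29.99938666820526 t 10.2167
green [ 302  201   29  107 2793] [ 528.  -130.9] [13.8 57.3] -73.7 tool: [10.9  0.1]
blue [286 148   8  88 549] [ 506.1 -133. ] [ 5.3 74.5] -73.4 tool: [ 15.2 -21.6]
blue [340 148   8  91 545] [ 549.  -121.7] [ 5.2 77.3] -73.4 tool: [13.8 22.8]
at [ 531.1 -141.3  148. ] yang 16.5 tilt [ 0.0005 -0.0001] turn u -0.0 shift u [-0.06  0.03  0.32] F [-0.6 -0.  -1.1] w 13.41510883726352 g 29.99949038028717 t 10.2667
```

>>> {"op": "move_arm", "data": {"steps": [[[0,0.02,0.1],-0.02,1],[[0,0,0.2],0,1],[[0,0,0.2],0,1],[[0,0,0.2],0,1],[[0,0,0],0,1]]}}

```text
t: 10.68
ee_pos: [530.5, -140.8, 128.7]
orientation: [-1.876, -2.517, 0.001]
ft_force: [-0.3, -0.7, -1.4]
width: 14.3
grasp_force: 30.0
```

>>> {"op": "move_arm", "data": {"steps": [[[0,0,0.2],0,1],[[0,0,0.25],0,1],[[0,0,0.25],0,1],[[0,0,0.25],0,1],[[0,0,0.2],0,1],[[0,0,0.1],0,1],[[0,0,0],0,1],[[0,0,0],0,1]]}}

```text
t: 11.35
ee_pos: [531.4, -141.1, 98.8]
orientation: [-1.877, -2.519, 0.0]
ft_force: [1.1, -0.4, -1.4]
width: 13.9
grasp_force: 30.0
```

>>> {"op": "move_arm", "data": {"steps": [[[0,0,0.08],0,1],[[0,0,0.08],0,1],[[0,0,0.06],0,1],[[0,0,0],0,1]]}}

```text
t: 11.68
ee_pos: [531.3, -141.0, 93.2]
orientation: [-1.877, -2.519, 0.0]
ft_force: [-0.9, -0.7, -1.8]
width: 14.1
grasp_force: 30.0
```

>>> {"op": "move_arm", "data": {"steps": [[[0,0,0.06],0,1],[[0,0,0.04],0,1],[[0,0,0],0,1],[[0,0,0],0,1]]}}

```text
t: 12.02
ee_pos: [531.7, -141.1, 92.7]
orientation: [1.877, 2.519, 0.0]
ft_force: [-5.1, 1.4, 17.1]
width: 13.6
grasp_force: 30.0
```

The 17 N reading at the expected height (92.8) means it's on the floor. Releasing and lifting.

>>> {"op": "move_arm", "data": {"steps": [[[0,0,-0.03],0,0.6],[[0,0,0],0,0.5],[[0,0,0],0,0.4],[[0,0,0],0,0.4],[[0,0,0],0,0.4],[[0,0,-0.3],0,0.4],[[0,0,-0.5],0,0.4],[[0,0,-0.7],0,0.4],[[0,0,-0.9],0,0.4],[[0,0,-0.9],0,1],[[0,0,-0.9],0,1],[[0,0,-0.6],0,1],[[0,0,0],0,1],[[0,0,0],0,1]]}}

```text
t: 13.18
ee_pos: [531.8, -141.2, 212.4]
orientation: [1.876, 2.518, 0.001]
ft_force: [-0.1, -0.3, -0.8]
width: 23.1
grasp_force: 0.0
```

```bash
python3 - <<'E'
from h import *
plan(544.5,-276,120,16.5)
d=cam("wrist");s=cam("side");t=cam("top")
for n,c in (("top",t),("side",s),("wrist",d)):
    for nm,lo,hi,z in [("green",45,85,122),("orange",7,20,65)]:
        for st,cc,m in blobs(hue(c,lo,hi),40):
            r=rect(c,m,z)
            if np.hypot(*(r[0]-[535,-200]))<130: print(n,nm,st,*r)
a=cv2.resize(d["image"][60:310,210:430],None,fx=2,fy=2,interpolation=2);b=cv2.resize(s["image"][200:366,290:390],None,fx=3,fy=3,interpolation=2)
cv2.imwrite("pics/c5.png",np.hstack([a[:498],b[:498]])[:,:,::-1])
E
```

```text
at [ 531.8 -141.2  212.4] yang 16.61 tilt [ 0.0019 -0.0006] turn u 0.02 shift u [-5.31 -1.05  3.7 ] F [-0.1 -0.3 -0.8] w 23.08089578749503 g 0.0 t 13.1833
top green [394 214  17  10  83] [ 527.5 -125.5] [ 9.7 35.8] -72.2
side green [324 242  24  29 276] [ 528.2 -147.5] [21.8 77.5] -73.5
side green [305 263  33  44 159] [ 474.1 -201.4] [  6.7 119.8] -73.5
side orange [350 303  26  26 367] [ 544.3 -274.4] [43.7 41.4] 16.4
wrist green [ 309  165   14   78 1045] [ 531.2 -140.1] [11.6 71. ] -73.0
wrist orange [292 281  21  28 525] [ 552.6 -268. ] [24.1 36.8] -73.5
wrist orange [262 295  12  60 272] [ 523.4 -322. ] [12.3 86.3] -78.1
```

View pics/c5.png

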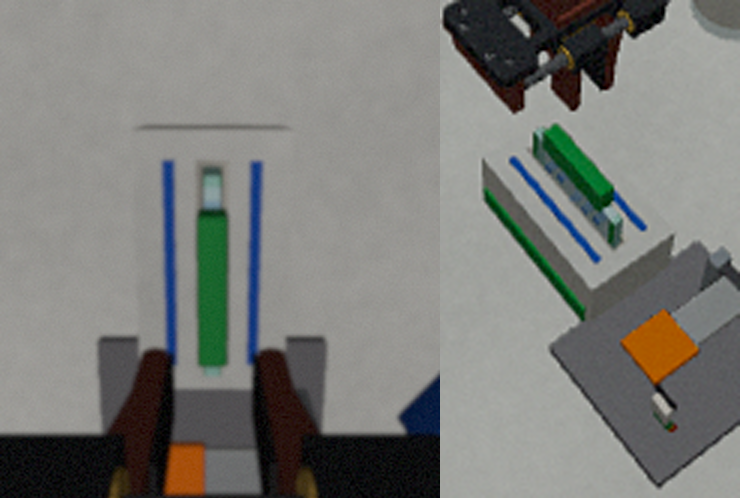

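The cassette is home: its bar measures 71 mm at the expected height of 122 mm, and it sits between the blue stripes. The pad is at about (660,345) in the side crop. Next, move over the pad with the fingers shut.

>>> {"op": "move_arm", "data": {"steps": [[[-0.66,-0.13,0],0,1],[[-0.66,-0.13,0],0,1],[[-0.66,-0.13,0],0,1],[[-0.66,-0.13,0],0,1],[[-0.66,-0.13,0],0,1],[[-0.66,-0.13,0],0,1],[[-0.66,-0.13,0],0,1],[[-0.66,-0.13,0],0,1],[[0,0,0.5],0,1],[[0,0,0.8],0,1],[[0,0,0.8],0,1],[[0,0,0.8],0,1],[[0,0,0.8],0,1],[[0,0,0.6],0,1],[[0,0,0.4],0,1],[[0,0,0.2],0,1],[[0,0,0],0,1],[[0,0,0],0,1]]}}

```text
t: 14.83
ee_pos: [544.5, -275.0, 89.3]
orientation: [1.877, 2.519, 0.0]
ft_force: [-0.6, -0.0, -0.8]
width: 0.2
grasp_force: 0.0
```

```bash
python3 - <<'E'
from h import *
plan(544.7,-275.3,65,16.5)
s=cam("side");o=ctrl.get_obs();print(proj(s,o["ee_pos"]))
cv2.imwrite("pics/c6.png",cv2.resize(s["image"][230:350,280:420],None,fx=4,fy=4,interpolation=2)[:,:,::-1])
E
```

```text
at [ 544.5 -275.    89.3] yang 16.61 tilt [ 0.0002 -0.0001] turn u 0.02 shift u [-0.01  0.    0.97] F [-0.6 -0.  -0.8] w 0.20076589120356614 g 0.0 t 14.8333
[[364.15574475 310.45499979]]
```

View pics/c6.png

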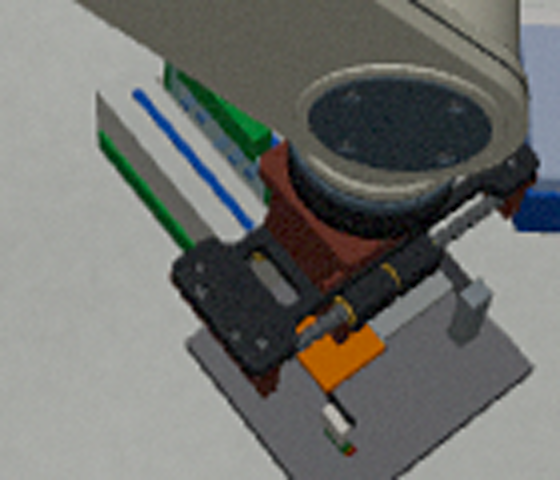

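The tip is above the pad, and the scale and pointer (crop (338,420)) stay visible. Lowering onto the pad now.

>>> {"op": "move_arm", "data": {"steps": [[[0,0,0.4],0,1],[[0,0,0.3],0,1],[[0,0,0.2],0,1],[[0,0,0.2],0,1],[[0,0,0.2],0,1],[[0,0,0.1],0,1],[[0,0,0],0,1],[[0,0,0],0,1]]}}

```text
t: 15.55
ee_pos: [543.9, -275.0, 54.2]
orientation: [-1.877, -2.518, 0.001]
ft_force: [-4.0, 0.2, 8.4]
width: 0.7
grasp_force: 4.0
```

>>> {"op": "move_arm", "data": {"steps": [[[0,0,0.1],0,1],[[0,0,0.08],0,1],[[0,0,0],0,1],[[0,0,0],0,1]]}}

```text
t: 15.88
ee_pos: [544.2, -274.9, 50.1]
orientation: [-1.877, -2.519, 0.0]
ft_force: [-2.8, 0.8, 9.2]
width: 0.5
grasp_force: 4.6
```

```bash
python3 - <<'E'
from h import *
plan(544.7,-275.3,49,16.5)
s=cam("side");t=cam("top")
a=cv2.resize(s["image"][300:360,335:395],None,fx=8,fy=8,interpolation=2)
cv2.imwrite("pics/c7.png",a[:,:,::-1])
for c in ["side","top"]:
  print([(b["p"],np.round(b["rect"],1)) for b in cams.boxes_of(c,"paddle_pad")[:2]])
E
```

```text
at [ 544.2 -274.9   50.1] yang 16.61 tilt [-0.0002  0.0001] turn u 0.02 shift u [-0.02  0.02  0.04] F [-2.8  0.8  9.2] w 0.49951020723158895 g 4.619114901870489 t 15.8833
[(0.53, array([374.6, 314.4,  38.7,  33.1])), (0.29, array([359.2, 304.8, 107. , 112.4]))]
[(0.56, array([458.8, 200.9,  15.9,  45.9]))]
```

View pics/c7.png

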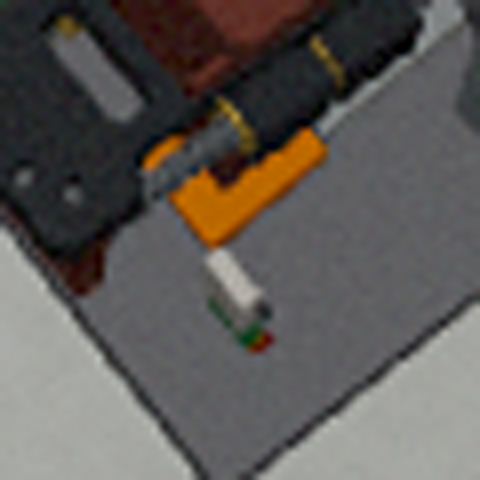

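The black pointer tip is at crop (263,308), level with the green part and short of the red. I'll check the angle against the paddle's geometry.

```bash
python3 - <<'E'
from h import *
s=cam("side");x=np.array([np.cos(np.radians(16.55)),np.sin(np.radians(16.55))]);y=np.array([-x[1],x[0]])
o=np.array([532.3,-142])-55*y
m=hue(s,7,20);m[:300]=0;m[:,:335]=0;m[:,395:]=0
ys,xs=np.nonzero(m);i=ys.argmax();print("lowest orange",xs[ys==ys.max()],ys.max(),"right",xs.max(),ys[xs==xs.max()])
for a in (0,.1,.14,.18,.22,.26,.3,.36):
    P=[]
    for u,w,v in((-101,7,-95),(-59,7,-95)):
        X=55+u*np.cos(a)+w*np.sin(a)*-1; Z=58+u*np.sin(a)+w*np.cos(a)
        P.append(np.r_[o+X*x+v*y,Z])
    # height of pad surface under tip edges (tool +-13 mm in x about TCP)
    tx=(np.array([544.2,-274.9])-o)@x
    h=[58-(55-(tx+e))*np.tan(a)+7/np.cos(a) for e in(0,6,13)]
    print(a,proj(s,P).round(1).tolist(),np.round(h,1))
E
```

```text
lowest orange [366 367] 343 right 377 [310]
0 [[361.6, 327.5], [376.7, 316.2]] [65. 65. 65.]
0.1 [[361.1, 329.3], [376.2, 317.4]] [56.9 57.5 58.2]
0.14 [[361.1, 330.0], [376.1, 317.8]] [53.6 54.4 55.4]
0.18 [[361.0, 330.6], [376.0, 318.3]] [50.3 51.4 52.7]
0.22 [[361.1, 331.2], [376.0, 318.7]] [47.  48.3 49.9]
0.26 [[361.2, 331.7], [375.9, 319.0]] [43.6 45.2 47. ]
0.3 [[361.3, 332.2], [376.0, 319.3]] [40.1 42.  44.2]
0.36 [[361.7, 332.8], [376.0, 319.8]] [34.8 37.1 39.7]
```

>>> {"op": "move_arm", "data": {"steps": [[[0,0,0.04],0,1],[[0,0,0],0,1],[[0,0,0],0,1],[[0,0,0],0,1]]}}

```text
t: 16.47
ee_pos: [544.2, -274.9, 49.3]
orientation: [-1.877, -2.519, -0.0]
ft_force: [-2.4, 1.6, 8.4]
width: 0.5
grasp_force: 4.7
```

```bash
python3 - <<'E'
from h import *
plan(544.7,-275.3,49,16.5)
s=cam("side");t=cam("top")
a=cv2.resize(s["image"][312:348,346:386],None,fx=10,fy=10,interpolation=2)
b=cv2.resize(t["image"][150:258,365:500],None,fx=3,fy=3,interpolation=2)
c=np.zeros((360,400+b.shape[1],3),np.uint8);c[:,:400]=a[:360];c[:324,400:]=b
cv2.imwrite("pics/c8.png",c[:,:,::-1])
E
```

```text
at [ 544.2 -274.9   49.3] yang 16.6 tilt [0.     0.0001] turn u 0.02 shift u [-0.02  0.01  0.01] F [-2.4  1.6  8.4] w 0.49965505145946015 g 4.731768015772104 t 16.4667
```

View pics/c8.png

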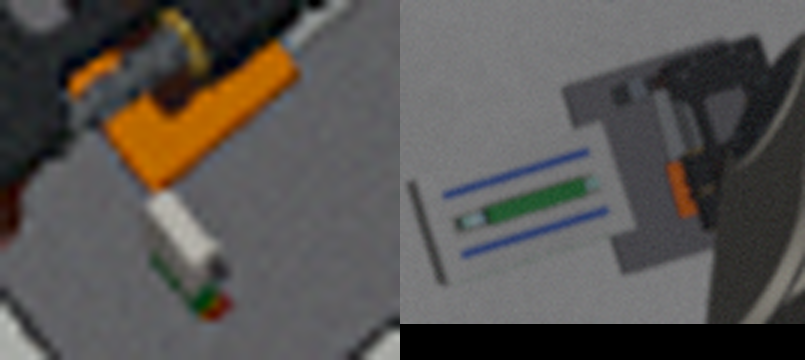

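The paddle angle is about 0.19–0.23 both from tip height and from the 8–9 N push, in the middle of the green band. The cassette is still home in the top view. Handing in.

```bash
python3 -c "
from workcell import ctrl
print(ctrl.close_job())"
```

```text
the job is handed in; nothing more can be done
None
```

The green-barred cassette is fully down in the viewer's slot and released. I handed the job in at about 16.6 s with the paddle held at about 0.2 rad, inside the green band; that angle comes from tip height and push force, as I couldn't read the pointer or lamp clearly.

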